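# Weigh a spice tin on the pantry balance

## Robot

A 6-joint arm with a two-finger parallel gripper is mounted at the origin on the work surface. World frame = base frame: x ahead of the robot, y to its left, z up, the work surface at z = 0. Lengths are in m, angles in degrees, forces in N, time in s.
With the tool pointing down it reaches from about 0.35 to 0.875 m from the base axis. Payload 4.2 kg.
Tool frame: the origin (TCP) lies midway between the tips of the shut fingers; the grasp point (between the pads) lies 19 mm behind it; z points along the fingers, y is the line along which they close (so a half turn about z gives the same grasp; the last joint's range is limited). The gripper opens to 87 mm and grips with 3 to 60 N. Pads are 19 mm wide; open, the fingers measure 117 mm over their backs; the gripper's body (75 mm by 190 mm) begins 51 mm behind the grasp point.
Start: joints at [90.504, 22.042, 0.453, 0, -68.411, -14.817], TCP at [0.154, 0.606, 0.223] pointing down, gripper open.
Joint ranges: [-179.83, 179.83], [-69.29, 118.12], [-61.27, 80.66], [-181.25, 117.63], [-171.15, -9.14], [-177.46, 177.46]. Speed limits (degrees/s): [159.86, 159.86, 180, 180, 180, 180].

## Interface

Orientations are given as a 3x3 rotation matrix whose columns are the frame's x, y, z axes.
In Python, from station import r, cams gives the robot as it stands.
- The arm moves only by the tool play_rows, never from a script. Its argument "commands" is text: rows parted by semicolons, each of 6 numbers parted by spaces: the shift along the world's x, y, z normalised to -1 to 1, where 1 is 30 mm, then the turn, a rotation vector about the world's x, y, z normalised to -1 to 1, where 1 is 0.15 rad. A call has 1 to 20 rows; each row shifts and turns the commanded pose from where the row before left it; what a row does not reach is not made up. A row lasts 1/10 s, in which the tool goes at most 50 mm and 8.59 degrees, less where a joint would pass 70% of its speed; a pose out of reach is approached as far as the arm can. A call with a number of a shift or a turn outside -1 to 1 is refused whole. A call with a gripper value outside its range is refused whole. "grip" is the finger opening in mm, from 0 to 87, set as the call begins (left out, the last holds). The fingers move at their own pace and stop on an object; the grip force is fixed at half the most. Time passes only in rows, so rows that do not move let the fingers close. It gives the time, the measured TCP pose, the force, the opening and the grip force at its end, in the units of the state.
- r.sense(): the state, without advancing time (a new reading comes with each control period).
- cams.capture(name): name is "scene" or "top" or "wrist"; returns (picture, depth): 480x640x3 uint8, blue, green, red; 480x640 float32, m along the optical axis (not along the pixel's ray), 0 where there is no reading.
- cams.camera_info(name): a dict with "mtx" (3x3 intrinsics, pixels), "R" (3x3) and "t" (3): a world point X has camera coordinates R X + t. Camera axes: x right, y down, z forward; pixel columns grow to the right and rows downward; lengths in m; the calibration is good to about 2 mm. The wrist camera is an equidistant fisheye: a pixel r from the principal point sees the ray r / f radians off the axis. A picture is of the moment at which its call begins: read the wrist's pose just before it. camera_info takes no time and is no camera call; for the wrist camera it gives the pose at the moment of the call.
- r.finish_job(): hands the job in; it is judged then, once.
The state is a dict: "time_s": time; "joints": joint angles; "joint_velocities": joint speeds; "effort": joint torques, N m; "tcp_pos": TCP position; "ee_rot": TCP orientation; "wrist_force": force on the tool from outside, world axes, zero at the start; "moment": the same for the moment, N m; "gripper_width": opening from 0.0 (shut) to 1.0 (fully open); "gripper_force": force on a finger pad.
Only numpy, scipy, OpenCV 4.12 (cv2) and the standard library are available. Lean on these libraries where they do the work, as an engineer would, in place of code of your own. Each camera call takes 0.05 s, during which the arm holds its last target. There are 200 camera calls.

## Task

The steel tin in one pan of the kitchen balance weighs 300 g. Stand the 200 g and the 100 g brass weights (the largest and the middle one of the three) upright next to each other in the empty pan, setting them down gently rather than dropping them, so that the beam comes level and stays level on its own.

Things in the scene. Friction and masses are not known exactly. Their poses are not given: they have to be found in the camera images.
- w200_knob (a point): 200 g brass knob weight, the largest of three standing on the shelf before the balance in shuffled order, over 75 mm apart (the smallest, 50 g, is 18 mm across, 30 mm tall). Foot a cylinder 32 mm across, 24 mm high; 12 mm neck; grip knob a cylinder 18 mm across, 16 mm high, at the top; 48 mm tall in all. Point: knob centre, on the axis 40 mm above the underside; z up.
- w100_knob (a point): 100 g brass knob weight, the middle of three standing on the shelf before the balance in shuffled order, over 75 mm apart (the smallest, 50 g, is 18 mm across, 30 mm tall). Foot a cylinder 24 mm across, 18 mm high; 10 mm neck; grip knob a cylinder 16 mm across, 14 mm high, at the top; 38 mm tall in all. Point: knob centre, on the axis 31 mm above the underside; z up.
- pan_floor (a point): Centre of the upper face of the empty pan's floor (round steel dish, flat floor 110 mm across, rim 132 mm across, 6 mm high). 109 mm above the shelf when the beam is level, at the start 17 mm higher. Stays level, can be loaded anywhere on its floor, sinks only once both weights are in. z up, +y along the beam to the other pan, 240 mm away, where the tin stands (69 mm across, 59 mm tall).
- beam (a joint): Tilt of the beam about its level pivot in rad: 0 is level, -0.14 (start) is the tin's pan fully down on its stop, positive is the other pan down. A weak spring centres it: an excess of 50 g in one pan tilts it by about 0.12.
Things that resemble listed ones, but are neither listed nor needed, are in the scene too. Leave any pink look-alike of the part that bears w100_knob alone. Leave any blue look-alike of the part that bears w200_knob alone.

How it is judged (in metres and radians):
At the end, for the whole second after the job is handed in: The 200 g and the 100 g weights both stand upright (within 10 degrees) on the floor of the pan that was empty, their axes within 55 mm of its centre, and the beam is at rest and level within 0.05 rad (horizontal distance between each of w200_knob, w100_knob and pan_floor below 0.055 m and z of w200_knob in the frame of pan_floor between 0.034 and 0.046 m and angle between each of w200_knob, w100_knob's own z axis and vertical below 0.18 rad and z of w100_knob in the frame of pan_floor between 0.025 and 0.037 m and value of joint beam between -0.05 and 0.05 rad and velocity of joint beam between -0.1 and 0.1 rad/s); the robot touches nothing.
It fails at once if the pan is struck or a weight dropped into it: the beam swings towards the weights faster than 1.5 rad/s (the pan going down at 0.18 m/s) (velocity of joint beam above 1.5 rad/s).
It also fails if it takes over 54 s, if anything falls off the work surface, if the arm or the gripper's body presses on something with over 40 N, if the wrist force passes 120 N, or if a joint passes its speed limit or range.

## Working session

There is one attempt and no reset: what is moved stays moved. The work goes in short steps, Python scripts to look and compute and a tool call to move; the robot and the scene stay as the last step left them, time stands still between calls to the robot, and variables do not carry over. Pictures are saved under pics/ and viewed, at most 10 in all, crops included, and the job is handed in when it is done.

Besides the shell and the picture viewer there is one more tool, called after "Emit:" by a JSON object that holds its "api" and its "payload", one argument or row to a line. play_rows: Moves the arm, as the interface text tells. Scaled input: -1 to 1 covers 30 mm each way for a shift and 0.15 rad each way for a turn. Its arguments: {"type":"object","properties":{"commands":{"type":"string"},"grip":{"type":"number"}},"required":["commands"]}

```bash
mkdir -p pics; ls; python3 - <<'E'
from station import r,cams
import cv2,numpy as np
s=r.sense();print(s['time_s'],s['tcp_pos'],s['ee_rot'])
for n in("scene","top"):
    p,d=cams.capture(n);cv2.imwrite(f"pics/{n}0.png",p);np.save(f"pics/{n}0.npy",d)
    c=cams.camera_info(n);print(n,c['mtx'],c['R'],c['t'])
E
```

```text
pics
0.0 [0.15433826 0.60501819 0.2214681 ] [[ 9.68913488e-01 -2.47399380e-01 -4.46885363e-04]
 [-2.47399767e-01 -9.68911186e-01 -2.11405165e-03]
 [ 9.00228400e-05  2.15889249e-03 -9.99997666e-01]]
scene [[552.27284579   0.         325.23070961]
 [  0.         552.27284579 241.08713638]
 [  0.           0.           1.        ]] [[ 0.74007366  0.6724573   0.00960036]
 [ 0.58360794 -0.63506566 -0.50605669]
 [-0.33420466  0.38012208 -0.86244678]] [-0.35390131 -0.31141598  0.95521372]
top [[560.59668232   0.         321.89302506]
 [  0.         560.59668232 241.6755673 ]
 [  0.           0.           1.        ]] [[-0.02368516 -0.99956338 -0.01766554]
 [-0.99580703  0.02515057 -0.0879534 ]
 [ 0.0883593   0.01550828 -0.99596794]] [-0.07224207  0.54349537  0.70553114]
```

View pics/scene0.png

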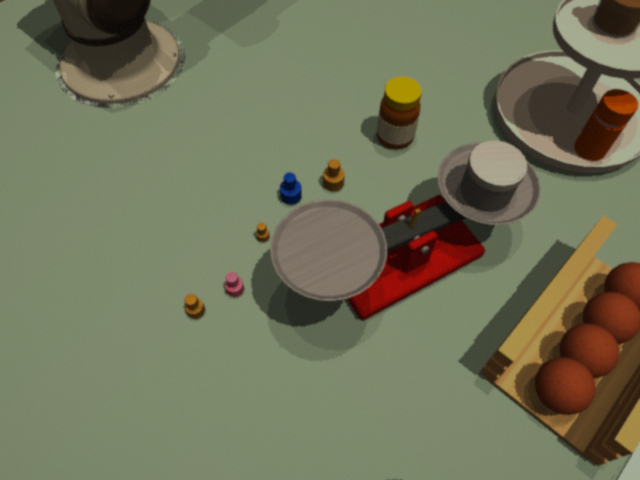

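View pics/top0.png

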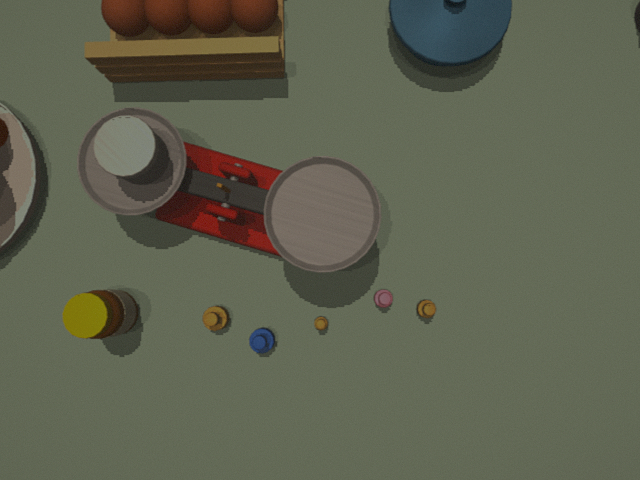

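Scene: brass weights at (334,175) large, (262,232) small and (194,305) middle. The blue look-alike is at (290,188) and the pink one at (233,284). In the top view the 200 g is at (215,318), the 50 g at (321,324), the 100 g at (427,309), blue at (262,340), pink at (384,298) and the empty pan at (322,214). I'll measure the sizes and confirm in one crop.

```bash
cat > h.py <<'E'
import cv2,numpy as np
from station import r,cams
def cloud(n,d):
    c=cams.camera_info(n);K=c['mtx'];v,u=np.mgrid[:480,:640]
    X=np.dstack([(u-K[0,2])/K[0,0]*d,(v-K[1,2])/K[1,1]*d,d])
    return (X-c['t'])@c['R']
def blobs(p,lo,hi,amin):
    m=cv2.inRange(cv2.cvtColor(p,cv2.COLOR_BGR2HSV),lo,hi)
    n,l,s,c=cv2.connectedComponentsWithStats(m)
    return [(l==i,s[i],c[i]) for i in range(1,n) if s[i,4]>=amin]
E
python3 - <<'E'
from h import *
np.set_printoptions(precision=4,suppress=True)
for n in("top","scene"):
    p=cv2.imread(f"pics/{n}0.png");d=np.load(f"pics/{n}0.npy");W=cloud(n,d)
    for col,lo,hi in(("brass",(8,120,80),(22,255,255)),("blue",(105,150,60),(125,255,255)),("pink",(160,60,80),(179,170,255))):
        for m,s,c in blobs(p,lo,hi,60):
            if s[4]>1500: continue
            P=W[m&(d>0)];zt=np.percentile(P[:,2],97);T=P[P[:,2]>zt-.006]
            print(n,col,c.round(),s[4],'ztop',zt.round(4),'xy',T[:,:2].mean(0),'mid',((T.min(0)+T.max(0))/2)[:2],'ext',(T.max(0)-T.min(0))[:2])
    print('shelf',np.median(W[400:440,300:400][...,2]))
    # pan: points in z 0.10..0.15
    u,v=((322,214) if n=="top" else (329,248));q=W[v-30:v+30,u-30:u+30].reshape(-1,3);print('panfloor',np.median(q,0))
    z=W[...,2];m=((z>.128)&(z<.145)).astype(np.uint8)
    k,l,s,c=cv2.connectedComponentsWithStats(m)
    for i in range(1,k):
        if s[i,4]>100:
            cs,_=cv2.findContours((l==i).astype(np.uint8),0,1);h=cv2.convexHull(max(cs,key=len))[:,0];P=W[h[:,1],h[:,0]]
            ctr,R=cv2.minEnclosingCircle(P[:,:2].astype(np.float32));print('rim',c[i].round(),s[i,4],ctr,R,np.median(P[:,2]))
p=cv2.imread("pics/top0.png");cv2.imwrite("pics/crop.png",cv2.resize(p[280:365,190:450],None,fx=3,fy=3,interpolation=2))
E
```

```text
top brass [119.   8.] 604 ztop 0.0768 xy [0.8429 0.1644] mid [0.8401 0.1647] ext [0.0236 0.0375]
top brass [163.   8.] 574 ztop 0.0766 xy [0.8419 0.1078] mid [0.8408 0.1082] ext [0.0203 0.0383]
top brass [206.   7.] 546 ztop 0.0764 xy [0.8408 0.0523] mid [0.8389 0.0513] ext [0.0182 0.037 ]
top brass [250.   7.] 492 ztop 0.0758 xy [ 0.8397 -0.0031] mid [ 0.8383 -0.0038] ext [0.0186 0.0406]
top brass [280.  11.] 113 ztop 0.0102 xy [ 0.8641 -0.0355] mid [ 0.8581 -0.0347] ext [0.0443 0.007 ]
top brass [281.  43.] 78 ztop 0.0776 xy [ 0.7893 -0.0381] mid [ 0.7893 -0.0381] ext [0.0046 0.0002]
top brass [427. 308.] 228 ztop 0.0399 xy [ 0.452  -0.2183] mid [ 0.4519 -0.2186] ext [0.0151 0.0151]
top brass [214. 318.] 404 ztop 0.0494 xy [0.4466 0.0558] mid [0.4462 0.0557] ext [0.0174 0.0183]
top brass [321. 323.] 130 ztop 0.0322 xy [ 0.4365 -0.0806] mid [ 0.4365 -0.0801] ext [0.0115 0.0116]
top blue [258. 340.] 172 ztop 0.0497 xy [ 0.4159 -0.0035] mid [ 0.4166 -0.0031] ext [0.015  0.0162]
top pink [383. 298.] 234 ztop 0.0392 xy [ 0.4667 -0.1626] mid [ 0.467  -0.1625] ext [0.0152 0.0151]
shelf -0
[... 945 characters left out ...]
xt [0.0195 0.0571]
scene blue [291. 186.] 285 ztop 0.0494 xy [ 0.416  -0.0067] mid [ 0.4161 -0.0061] ext [0.0162 0.0148]
scene pink [234. 284.] 279 ztop 0.0396 xy [ 0.467  -0.1653] mid [ 0.4658 -0.165 ] ext [0.0154 0.0148]
shelf 0.0005203750968217566
panfloor [ 0.5608 -0.0872  0.1263]
rim [69. 13.] 190 (0.01880272477865219, -0.054519012570381165) 0.03227262943983078 0.12971166352531693
rim [122.  19.] 505 (0.07159224897623062, -0.003907075151801109) 0.050126224756240845 0.12959970338541768
rim [488. 186.] 419 (0.6418022513389587, 0.12169808149337769) 0.03407663106918335 0.12889257659867662
rim [329. 245.] 1712 (0.5625028610229492, -0.08960357308387756) 0.06602606922388077 0.13203385369228032
```

View pics/crop.png

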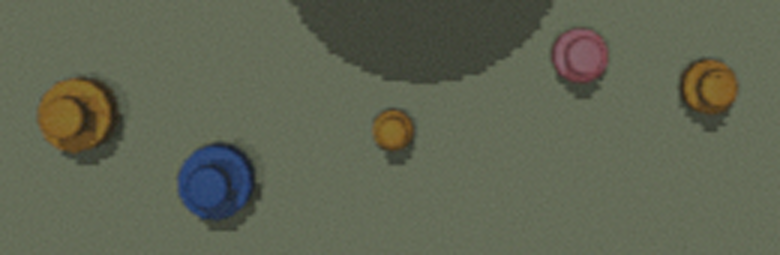

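The crop confirms it: the largest brass weight is at the left (top view 215,318), the small one in the centre and the middle one at the right (427,309). The blue and pink ones are decoys to leave alone. World xy is about (0.446, 0.055) for the 200 g, (0.4515, -0.219) for the 100 g and (0.563, -0.0885) for the pan centre. Next I move above the 200 g.

Emit:
{"api": "play_rows", "payload": {
  "commands": "0.487 -0.917 0 0 0 0;0.487 -0.917 0 0 0 0;0.487 -0.917 0 0 0 0;0.487 -0.917 0 0 0 0;0.487 -0.917 0 0 0 0;0.487 -0.917 0 0 0 0;0.487 -0.917 0 0 0 0;0.487 -0.917 0 0 0 0;0.487 -0.917 0 0 0 0;0.487 -0.917 0 0 0 0;0.487 -0.917 0 0 0 0;0.487 -0.917 0 0 0 0;0.487 -0.917 0 0 0 0;0.487 -0.917 0 0 0 0;0.487 -0.917 0 0 0 0;0.487 -0.917 0 0 0 0;0.487 -0.917 0 0 0 0;0.487 -0.917 0 0 0 0;0.487 -0.917 0 0 0 0;0.487 -0.917 0 0 0 0",
  "grip": 40
}}

```text
time_s: 2.1
tcp_pos: [0.4468, 0.0541, 0.2223]
ee_rot: [[0.969, -0.247, -0.001], [-0.247, -0.969, -0.0], [-0.001, 0.0, -1.0]]
wrist_force: [0.5, 0.5, 0.0]
gripper_width: 0.461
gripper_force: 0.0
```

Emit:
{"api": "play_rows", "payload": {
  "commands": "0 0 -0.5 0 0 0;0 0 -0.5 0 0 0;0 0 -0.5 0 0 0;0 0 -0.5 0 0 0;0 0 -0.5 0 0 0;0 0 -0.5 0 0 0;0 0 0 0 0 0;0 0 0 0 0 0;0 0 0 0 0 0;0 0 0 0 0 0"
}}

```text
time_s: 3.1
tcp_pos: [0.4472, 0.0556, 0.1333]
ee_rot: [[0.969, -0.247, 0.002], [-0.247, -0.969, 0.001], [0.001, -0.001, -1.0]]
wrist_force: [0.5, -0.1, 0.3]
gripper_width: 0.461
gripper_force: 0.0
```

Emit:
{"api": "play_rows", "payload": {
  "commands": "0 0 -0.5 0 0 0;0 0 -0.5 0 0 0;0 0 -0.5 0 0 0;0 0 -0.5 0 0 0;0 0 -0.5 0 0 0;0 0 -0.5 0 0 0;0 0 -0.25 0 0 0;0 0 -0.25 0 0 0;0 0 0 0 0 0;0 0 0 0 0 0"
}}

```text
time_s: 4.1
tcp_pos: [0.4471, 0.0555, 0.0279]
ee_rot: [[0.969, -0.247, 0.001], [-0.247, -0.969, 0.0], [0.001, -0.0, -1.0]]
wrist_force: [0.0, 0.4, -1.0]
gripper_width: 0.456
gripper_force: 0.0
```

Emit:
{"api": "play_rows", "payload": {
  "commands": "0 0 0 0 0 0;0 0 0 0 0 0;0 0 0 0 0 0;0 0 0 0 0 0;0 0 0 0 0 0;0 0 0 0 0 0;0 0 0 0 0 0;0 0 0 0 0 0",
  "grip": 0
}}

```text
time_s: 4.9
tcp_pos: [0.4467, 0.0553, 0.0277]
ee_rot: [[0.969, -0.247, -0.0], [-0.247, -0.969, -0.0], [0.0, 0.0, -1.0]]
wrist_force: [-0.3, -0.9, 2.5]
gripper_width: 0.194
gripper_force: 30.0
```

Emit:
{"api": "play_rows", "payload": {
  "commands": "0 0 0.3 0 0 0;0 0 0.4 0 0 0;0 0 0.6 0 0 0;0 0 0.6 0 0 0;0 0 0.6 0 0 0;0 0 0.6 0 0 0;0 0 0.6 0 0 0;0 0 0.6 0 0 0;0 0 0.6 0 0 0;0 0 0.4 0 0 0;0 0 0.2 0 0 0;0 0 0 0 0 0;0 0 0 0 0 0;0 0 0 0 0 0"
}}

```text
time_s: 6.3
tcp_pos: [0.4461, 0.0552, 0.1917]
ee_rot: [[0.969, -0.247, -0.002], [-0.247, -0.969, -0.001], [-0.002, 0.001, -1.0]]
wrist_force: [-0.7, 0.0, -2.2]
gripper_width: 0.193
gripper_force: 30.0
```

```bash
python3 - <<'E'
from h import *
p,d=cams.capture("scene");p2,_=cams.capture("wrist")
cv2.imwrite("pics/l.png",np.hstack([cv2.resize(p[40:300,230:490],(400,400)),cv2.resize(p2,(400,400))]))
E
```

```text
(no output)
```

View pics/l.png

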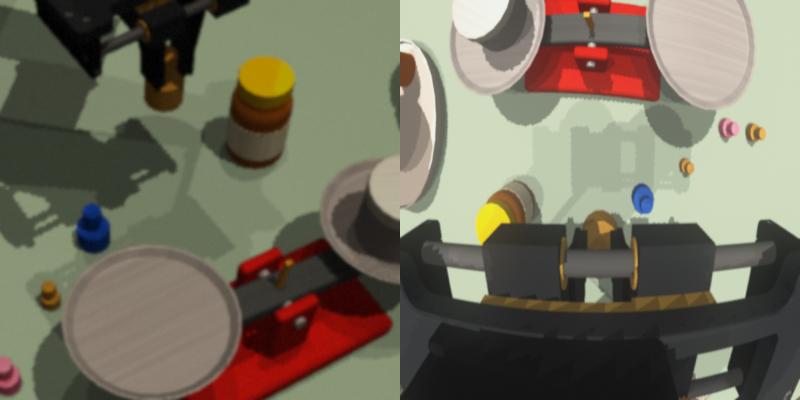

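The 200 g hangs upright in the fingers (left half 165,80) and the pan is clear. I carry it over the far half of the pan.

Emit:
{"api": "play_rows", "payload": {
  "commands": "0.47 -0.5 0 0 0 0;0.47 -0.5 0 0 0 0;0.47 -0.5 0 0 0 0;0.47 -0.5 0 0 0 0;0.47 -0.5 0 0 0 0;0.47 -0.5 0 0 0 0;0.47 -0.5 0 0 0 0;0.47 -0.5 0 0 0 0;0.47 -0.5 0 0 0 0;0.47 -0.5 0 0 0 0;0 0 0 0 0 0;0 0 0 0 0 0;0 0 0 0 0 0"
}}

```text
time_s: 7.7
tcp_pos: [0.587, -0.0942, 0.1921]
ee_rot: [[0.969, -0.247, -0.001], [-0.247, -0.969, 0.0], [-0.001, 0.0, -1.0]]
wrist_force: [0.0, 0.4, -2.2]
gripper_width: 0.194
gripper_force: 30.0
```

Emit:
{"api": "play_rows", "payload": {
  "commands": "0 0 -0.2 0 0 0;0 0 -0.2 0 0 0;0 0 -0.2 0 0 0;0 0 -0.2 0 0 0;0 0 -0.2 0 0 0;0 0 -0.1 0 0 0;0 0 -0.05 0 0 0;0 0 0 0 0 0;0 0 0 0 0 0;0 0 0 0 0 0;0 0 0 0 0 0"
}}

```text
time_s: 8.8
tcp_pos: [0.5878, -0.0946, 0.1583]
ee_rot: [[0.969, -0.247, 0.001], [-0.247, -0.969, 0.0], [0.001, -0.0, -1.0]]
wrist_force: [0.1, -0.0, -2.5]
gripper_width: 0.195
gripper_force: 30.0
```

```bash
python3 - <<'E'
from h import *
for i in range(4):
    p,d=cams.capture("scene");s=r.sense();print(s['tcp_pos'],s['wrist_force'])
W=cloud("scene",d)
print('floor',[np.median(W[v-4:v+5,u-4:u+5].reshape(-1,3),0).round(4) for u,v in((300,265),(320,275),(329,248))])
cv2.imwrite("pics/a.png",cv2.resize(p[130:330,220:440],None,fx=3,fy=3))
E
```

```text
[ 0.58778608 -0.09460334  0.15827089] [-0.59566162 -0.26686171 -2.17180708]
[ 0.58773518 -0.0946089   0.15822657] [-0.36314079  0.04941274 -2.87681373]
[ 0.58771447 -0.09461926  0.1581725 ] [-1.16231712 -0.16364149 -2.27764909]
[ 0.58770394 -0.09461678  0.15815686] [-0.78666915 -0.1733592  -2.48962011]
floor [array([ 0.6048, -0.1738,  0.2634]), array([ 0.5771, -0.1191,  0.1261]), array([ 0.6076, -0.1418,  0.2516])]
```

View pics/a.png

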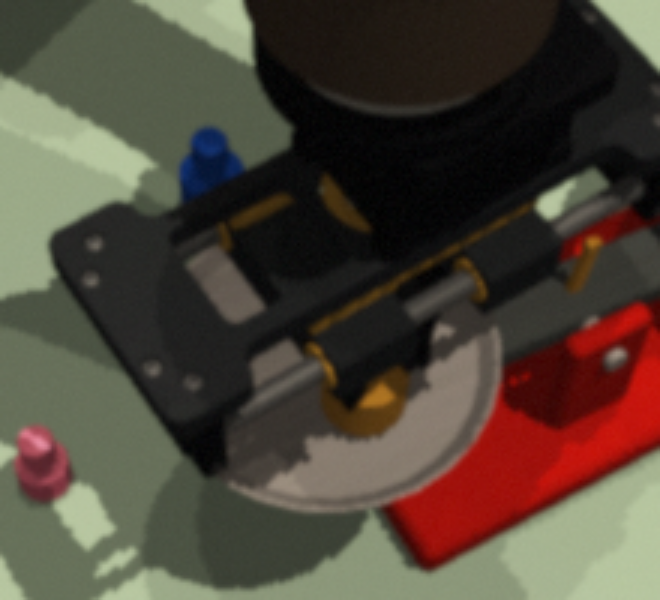

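The weight (365,400 in the crop) is over the pan floor with the fingers clear of the rim, and about 4 mm remains. I lower slowly.

Emit:
{"api": "play_rows", "payload": {
  "commands": "0 0 -0.05 0 0 0;0 0 -0.05 0 0 0;0 0 -0.03 0 0 0;0 0 0 0 0 0;0 0 0 0 0 0;0 0 0 0 0 0"
}}

```text
time_s: 9.6
tcp_pos: [0.5878, -0.0946, 0.1542]
ee_rot: [[0.969, -0.247, 0.0], [-0.247, -0.969, -0.0], [0.0, -0.0, -1.0]]
wrist_force: [-0.5, 0.3, -1.9]
gripper_width: 0.195
gripper_force: 30.0
```

```bash
python3 - <<'E'
from h import *
for i in range(4):
    p,d=cams.capture("scene");s=r.sense();print(s['tcp_pos'],s['wrist_force'])
E
```

```text
[ 0.58774316 -0.09459863  0.15422231] [ 0.26307934  0.18598475 -1.76858567]
[ 0.5877197  -0.09460287  0.15421755] [ 0.08715141  0.20888428 -1.92276147]
[ 0.58771906 -0.0945979   0.15421013] [-0.59082116  0.20821795 -1.27508632]
[ 0.58772016 -0.09462226  0.15420609] [-0.90558603 -0.43531138 -1.5208234 ]
```

Emit:
{"api": "play_rows", "payload": {
  "commands": "0 0 -0.02 0 0 0;0 0 0 0 0 0;0 0 0 0 0 0;0 0 0 0 0 0"
}}

```text
time_s: 10.2
tcp_pos: [0.5877, -0.0946, 0.1536]
ee_rot: [[0.969, -0.247, 0.0], [-0.247, -0.969, -0.0], [0.0, -0.0, -1.0]]
wrist_force: [0.6, -0.7, -2.9]
gripper_width: 0.192
gripper_force: 30.0
```

Emit:
{"api": "play_rows", "payload": {
  "commands": "0 0 0 0 0 0;0 0 0 0 0 0;0 0 0 0 0 0;0 0 0 0 0 0;0 0 0 0 0 0;0 0 0 0 0 0",
  "grip": 40
}}

```text
time_s: 10.8
tcp_pos: [0.5877, -0.0946, 0.1536]
ee_rot: [[0.969, -0.247, 0.0], [-0.247, -0.969, -0.0], [0.0, -0.0, -1.0]]
wrist_force: [-0.6, 0.4, 0.3]
gripper_width: 0.454
gripper_force: 0.0
```

Emit:
{"api": "play_rows", "payload": {
  "commands": "0 0 0.2 0 0 0;0 0 0.4 0 0 0;0 0 0.6 0 0 0;0 0 0.6 0 0 0;0 0 0.6 0 0 0;0 0 0.6 0 0 0;0 0 0 0 0 0;0 0 0 0 0 0"
}}

```text
time_s: 11.6
tcp_pos: [0.5876, -0.0945, 0.244]
ee_rot: [[0.969, -0.247, 0.001], [-0.247, -0.969, 0.001], [0.001, -0.001, -1.0]]
wrist_force: [-0.4, 0.3, -0.9]
gripper_width: 0.461
gripper_force: 0.0
```

Emit:
{"api": "play_rows", "payload": {
  "commands": "-0.454 -0.416 0 0 0 0;-0.454 -0.416 0 0 0 0;-0.454 -0.416 0 0 0 0;-0.454 -0.416 0 0 0 0;-0.454 -0.416 0 0 0 0;-0.454 -0.416 0 0 0 0;-0.454 -0.416 0 0 0 0;-0.454 -0.416 0 0 0 0;-0.454 -0.416 0 0 0 0;-0.454 -0.416 0 0 0 0;0 0 0 0 0 0;0 0 0 0 0 0;0 0 0 0 0 0",
  "grip": 36
}}

```text
time_s: 12.9
tcp_pos: [0.4518, -0.2194, 0.2435]
ee_rot: [[0.969, -0.247, 0.0], [-0.247, -0.969, -0.0], [0.0, -0.0, -1.0]]
wrist_force: [-0.0, -0.4, 0.1]
gripper_width: 0.41
gripper_force: 0.0
```

```bash
python3 - <<'E'
from h import *
print(r.sense()['tcp_pos'])
for n in("top","scene"):
    p,d=cams.capture(n);W=cloud(n,d)
    for m,s,c in blobs(p,(8,120,80),(22,255,255),60):
        P=W[m&(d>0)];zt=np.percentile(P[:,2],97);T=P[P[:,2]>zt-.006]
        if s[4]<600 and T[:,0].mean()<.62 and zt<.2: print(n,c.round(),s[4],zt.round(4),((T.min(0)+T.max(0))/2)[:2].round(4))
    cv2.imwrite(f"pics/b_{n}.png",p)
E
```

```text
[ 0.45175241 -0.21939551  0.24354078]
top [327. 185.] 403 0.175 [ 0.588  -0.0935]
scene [406. 112.] 332 0.095 [0.4748 0.1793]
scene [262. 232.] 161 0.0317 [ 0.4355 -0.0835]
scene [193. 305.] 298 0.0397 [ 0.4509 -0.2207]
```

View pics/b_scene.png

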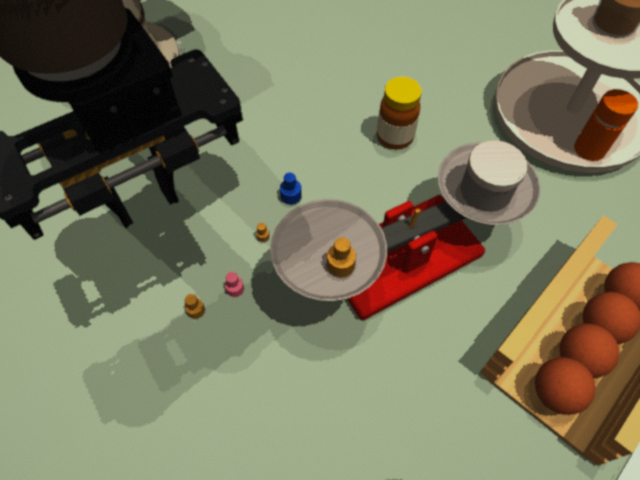

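The 200 g stands upright in the pan (341,257), and the beam hasn't moved. Next the 100 g.

Emit:
{"api": "play_rows", "payload": {
  "commands": "0 0 -0.6 0 0 0;0 0 -0.6 0 0 0;0 0 -0.6 0 0 0;0 0 -0.6 0 0 0;0 0 -0.6 0 0 0;0 0 -0.6 0 0 0;0 0 -0.6 0 0 0;0 0 -0.6 0 0 0;0 0 -0.6 0 0 0;0 0 -0.6 0 0 0;0 0 -0.6 0 0 0;0 0 -0.4 0 0 0;0 0 -0.38 0 0 0;0 0 0 0 0 0;0 0 0 0 0 0"
}}

```text
time_s: 14.5
tcp_pos: [0.4519, -0.2194, 0.0222]
ee_rot: [[0.969, -0.247, 0.0], [-0.247, -0.969, -0.0], [0.0, 0.0, -1.0]]
wrist_force: [0.2, 1.0, 0.4]
gripper_width: 0.413
gripper_force: 0.0
```

Emit:
{"api": "play_rows", "payload": {
  "commands": "0 0 0 0 0 0;0 0 0 0 0 0;0 0 0 0 0 0;0 0 0 0 0 0;0 0 0 0 0 0;0 0 0 0 0 0;0 0 0 0 0 0;0 0 0 0 0 0",
  "grip": 0
}}

```text
time_s: 15.3
tcp_pos: [0.4518, -0.2195, 0.0225]
ee_rot: [[0.969, -0.247, 0.001], [-0.247, -0.969, -0.0], [0.001, 0.0, -1.0]]
wrist_force: [-0.4, -0.2, 3.8]
gripper_width: 0.168
gripper_force: 30.0
```

Emit:
{"api": "play_rows", "payload": {
  "commands": "0 0 0.3 0 0 0;0 0 0.4 0 0 0;0 0 0.6 0 0 0;0 0 0.6 0 0 0;0 0 0.6 0 0 0;0 0 0.6 0 0 0;0 0 0.6 0 0 0;0 0 0.6 0 0 0;0 0 0.6 0 0 0;0 0 0.4 0 0 0;0 0 0.2 0 0 0;0 0 0 0 0 0;0 0 0 0 0 0;0 0 0 0 0 0"
}}

```text
time_s: 16.7
tcp_pos: [0.4509, -0.2192, 0.1861]
ee_rot: [[0.969, -0.247, -0.002], [-0.247, -0.969, 0.001], [-0.002, -0.0, -1.0]]
wrist_force: [-0.6, 0.7, -0.9]
gripper_width: 0.171
gripper_force: 30.0
```

Emit:
{"api": "play_rows", "payload": {
  "commands": "0.359 0.574 0 0 0 0;0.359 0.574 0 0 0 0;0.359 0.574 0 0 0 0;0.359 0.574 0 0 0 0;0.359 0.574 0 0 0 0;0.359 0.574 0 0 0 0;0.359 0.574 0 0 0 0;0.359 0.574 0 0 0 0;0 0 0 0 0 0;0 0 0 0 0 0;0 0 0 0 0 0"
}}

```text
time_s: 17.8
tcp_pos: [0.5369, -0.0821, 0.1866]
ee_rot: [[0.969, -0.248, -0.001], [-0.248, -0.969, -0.0], [-0.001, 0.001, -1.0]]
wrist_force: [0.1, 0.4, -0.1]
gripper_width: 0.17
gripper_force: 30.0
```

Emit:
{"api": "play_rows", "payload": {
  "commands": "0 0 -0.2 0 0 0;0 0 -0.2 0 0 0;0 0 -0.2 0 0 0;0 0 -0.2 0 0 0;0 0 -0.2 0 0 0;0 0 -0.1 0 0 0;0 0 0 0 0 0;0 0 0 0 0 0;0 0 0 0 0 0"
}}

```text
time_s: 18.7
tcp_pos: [0.5379, -0.0816, 0.1545]
ee_rot: [[0.969, -0.247, 0.001], [-0.247, -0.969, -0.0], [0.001, -0.0, -1.0]]
wrist_force: [0.0, -0.8, -0.5]
gripper_width: 0.173
gripper_force: 30.0
```

```bash
python3 - <<'E'
from h import *
for i in range(4):
    p,d=cams.capture("scene");s=r.sense();print(s['tcp_pos'],s['wrist_force'])
q,_=cams.capture("wrist")
cv2.imwrite("pics/c.png",np.hstack([cv2.resize(p[180:320,250:390],(400,400)),cv2.resize(q,(400,400))]))
E
```

```text
[ 0.53788064 -0.08161408  0.1544865 ] [ 0.25057332  0.20204682 -0.81793174]
[ 0.53782251 -0.08164357  0.15444591] [-0.6553498  -0.48119271 -0.77698245]
[ 0.53781288 -0.08163102  0.15441645] [-0.23705698  0.08550223 -1.1276436 ]
[ 0.53773702 -0.08163958  0.1543796 ] [-0.34366602 -0.33298514 -1.35126207]
```

View pics/c.png

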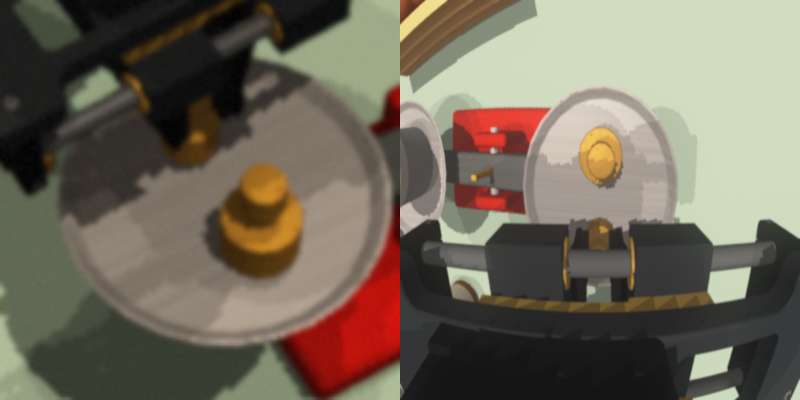

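Both weights are in the picture: the 200 g stands at (262,220), and the held 100 g at (190,140) has room beside it. I lower at about 12 mm/s through contact to the level height, so the pan sinks under control.

Emit:
{"api": "play_rows", "payload": {
  "commands": "0 0 -0.04 0 0 0;0 0 -0.04 0 0 0;0 0 -0.04 0 0 0;0 0 -0.04 0 0 0;0 0 -0.04 0 0 0;0 0 -0.04 0 0 0;0 0 -0.04 0 0 0;0 0 -0.04 0 0 0;0 0 -0.04 0 0 0;0 0 -0.04 0 0 0;0 0 -0.04 0 0 0;0 0 -0.04 0 0 0;0 0 -0.04 0 0 0;0 0 -0.04 0 0 0;0 0 -0.04 0 0 0;0 0 -0.04 0 0 0;0 0 -0.04 0 0 0;0 0 -0.04 0 0 0;0 0 -0.04 0 0 0;0 0 0 0 0 0"
}}

```text
time_s: 20.95
tcp_pos: [0.5376, -0.0816, 0.1311]
ee_rot: [[0.969, -0.247, -0.0], [-0.247, -0.969, 0.0], [-0.0, 0.0, -1.0]]
wrist_force: [0.3, -0.3, 0.8]
gripper_width: 0.172
gripper_force: 30.0
```

```bash
python3 - <<'E'
from h import *
for i in range(4):
    p,d=cams.capture("scene");s=r.sense();print(s['tcp_pos'],s['wrist_force'])
W=cloud("scene",d)
print('floor',[np.median(W[v-3:v+4,u-3:u+4].reshape(-1,3),0).round(4) for u,v in((300,275),(318,283),(335,290),(365,260))])
E
```

```text
[ 0.53765134 -0.08163386  0.13127599] [-0.5229442  -1.60724723  0.86159886]
[ 0.53766924 -0.08163578  0.13133609] [-0.18649578 -1.0909834  -1.11077242]
[ 0.53764377 -0.08163771  0.1313721 ] [ 0.19772659 -0.72923593 -0.23645432]
[ 0.53767207 -0.08164192  0.13140345] [-0.70803796 -1.24965596  0.22804665]
floor [array([ 0.5547, -0.1282,  0.1092]), array([ 0.5767, -0.1219,  0.109 ]), array([ 0.5964, -0.1153,  0.1091]), array([ 0.5963, -0.0636,  0.1094])]
```

The pan floor is at 0.109, which is level. I release and retreat.

Emit:
{"api": "play_rows", "payload": {
  "commands": "0 0 0 0 0 0;0 0 0 0 0 0;0 0 0 0 0 0;0 0 0 0 0 0;0 0 0 0 0 0;0 0 0 0 0 0",
  "grip": 36
}}

```text
time_s: 21.75
tcp_pos: [0.5377, -0.0816, 0.1313]
ee_rot: [[0.969, -0.247, 0.0], [-0.247, -0.969, 0.0], [0.0, -0.0, -1.0]]
wrist_force: [-1.0, 0.2, -0.6]
gripper_width: 0.415
gripper_force: 0.0
```

Emit:
{"api": "play_rows", "payload": {
  "commands": "0 0 0.15 0 0 0;0 0 0.3 0 0 0;0 0 0.6 0 0 0;0 0 0.6 0 0 0;0 0 0.6 0 0 0;0 0 0.6 0 0 0;0 0 0.6 0 0 0;-0.5 -0.6 0 0 0 0;-0.5 -0.6 0 0 0 0;-0.5 -0.6 0 0 0 0;-0.5 -0.6 0 0 0 0;-0.5 -0.6 0 0 0 0;-0.5 -0.6 0 0 0 0;-0.5 -0.6 0 0 0 0;-0.5 -0.6 0 0 0 0;0 0 0 0 0 0;0 0 0 0 0 0;0 0 0 0 0 0"
}}

```text
time_s: 23.55
tcp_pos: [0.4182, -0.2253, 0.2353]
ee_rot: [[0.969, -0.247, 0.001], [-0.247, -0.969, -0.0], [0.001, -0.0, -1.0]]
wrist_force: [1.1, 0.4, -0.5]
gripper_width: 0.413
gripper_force: 0.0
```

```bash
python3 - <<'E'
from h import *
for i in range(3):
    p,d=cams.capture("scene");W=cloud("scene",d)
    print(r.sense()['time_s'],'floor',[np.median(W[v-3:v+4,u-3:u+4].reshape(-1,3),0).round(4) for u,v in((300,275),(318,283),(365,260))])
cv2.imwrite("pics/d.png",cv2.resize(p[120:330,220:550],None,fx=2.4,fy=2.4))
p,d=cams.capture("top");W=cloud("top",d)
for m,s,c in blobs(p,(8,120,80),(22,255,255),60):
    P=W[m&(d>0)];zt=np.percentile(P[:,2],97);T=P[P[:,2]>zt-.006]
    if s[4]<600 and T[:,0].mean()<.62 and zt<.2: print(c.round(),s[4],zt.round(4),((T.min(0)+T.max(0))/2)[:2].round(4))
E
```

```text
23.6 floor [array([ 0.5547, -0.1283,  0.1099]), array([ 0.5766, -0.1221,  0.1098]), array([ 0.5969, -0.0637,  0.1097])]
23.65 floor [array([ 0.5549, -0.1284,  0.1098]), array([ 0.5767, -0.1222,  0.1096]), array([ 0.5968, -0.0641,  0.1102])]
23.7 floor [array([ 0.5547, -0.1285,  0.1099]), array([ 0.577 , -0.122 ,  0.1096]), array([ 0.5967, -0.0638,  0.1099])]
[327. 192.] 541 0.1583 [ 0.5869 -0.0944]
[316. 237.] 293 0.1484 [ 0.538  -0.0801]
```

View pics/d.png

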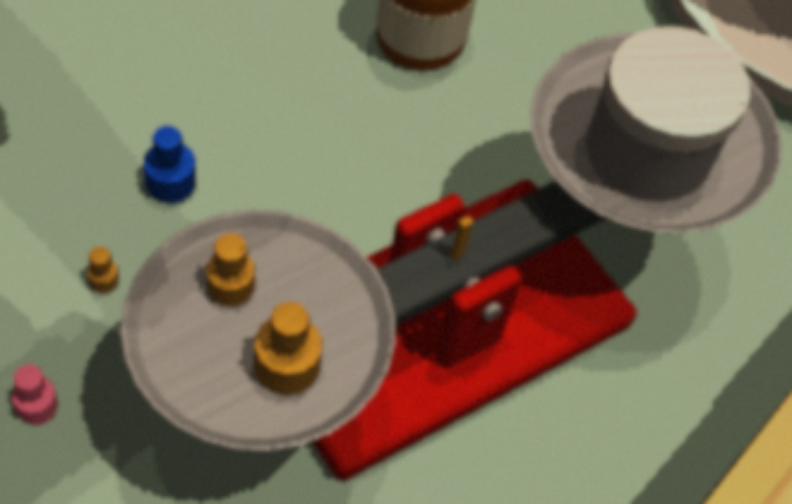

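Both weights stand upright in the pan (100 g at 231,270, 200 g at 289,347). The floor rests at about 0.110, so the beam is level, and the robot is clear.

```bash
python3 -c "
from station import r
print(r.finish_job())"
```

```text
the job is handed in; nothing more can be done
None
```

I handed the job in at about 24 s, with the 200 g and 100 g weights standing upright side by side in the pan, the beam level and at rest, and the robot clear; the hand-in returned no verdict.

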